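# Set the griddle plate and light its burner

### The job

Get the griddle ready for the burgers: slide the griddle plate along the hob's bars, without lifting it, until it sits square and fully home against both the rear and the right stop rail. Then take the burner knob from off past the first two clicks to the third, the sprung lighting position, and keep it there: it springs back if let go, so finish while still holding the knob at the third click. Leave the other things on the counter and on the hob where they are.

Things in the scene. Friction and masses are not known exactly. Their poses are not given: they have to be found in the camera images.
- hob: single-burner gas hob, fixed, 360 mm deep (x) x 460 mm wide (y); steel deck 55 mm above the counter. Origin at the centre of its underside, at counter height; x points to its rear, away from the robot, y to its left, z up. Four dark bars along x at y = -40, 30, 100, 170 mm, from x = -120 to 150 mm, tops 85 mm above the counter, carry the plate.
- rear_rail (a point): middle of the front face of the rear stop rail, which the plate's rear edge must touch: a dark flat bar along the hob's y, from y = -85 to 170 mm, face at x = 130 mm in the hob's frame, from 91 to 109 mm above the counter. Axes as the hob's.
- right_rail (a point): middle of the face of the right stop rail, which the plate's right edge must touch: a dark flat bar along the hob's x, from x = -50 to 140 mm, face (looking to +y) at y = -70 mm in the hob's frame, from 91 to 109 mm above the counter. Axes as the hob's. The knob is on the deck to the right of this rail.
- plate_home (a point): fixed point of the hob, at x = 40, y = 30 mm in the hob's frame, 96 mm above the counter; the plate's centre lies here when the plate touches both rails. Axes as the hob's.
- plate_center (a point): centre, half-way up, of the loose bare aluminium griddle plate: 180 mm (its x) x 200 mm (its y), 0.6 to 1 kg, floor 8 mm, upstanding rim all round 22 mm high in all, 8 mm thick. Lies flat on the bars, underside 85, rim top 107 mm above the counter. x points to its rear edge, away from its handle. Starts 25 to 60 mm in front and 20 to 45 mm left of home, up to 0.2 rad askew.
- plate_handle (a point): middle of the front bar of the plate's loop handle: an upright flat bar 12 mm thick, 100 mm long along the plate's y, from 89 to 107 mm above the counter, 132 mm in front (-x) of the plate's centre; two arms join it to the front rim, with a clear gap 36 mm deep and 76 mm wide between bar and rim. It can be pushed, or pinched from above.
- knob_grip (a point): on the knob's axis, 84 mm above the counter. Black knob, axis upright, at x = -70, y = -170 mm in the hob's frame: round skirt 44 mm across up to 66 mm above the counter, on it a straight grip bar 44 mm long, 12 mm thick, up to 94 mm, pinched across its thickness. The point's x lies along the bar to the end with the white line; at off it points along the hob's x. Dial marks: line (off), small dot, big dot, star.
- knob (a joint): turn of the knob in rad, 0 = off (the start), growing counter-clockwise seen from above. Clicks at 0.42 (small dot), 0.84 (big dot) and 1.26 (star, lighting); dead stop at 1.32. It rests by itself at off and the first two clicks; turning between clicks takes up to about 0.07 N m. Past the second a spring drives it back, with about 0.1 N m at the third: let go, it returns to the second.
- shaker: bystander, to be left alone: seasoning shaker: plain aluminium pot, 58 mm across, 70 mm tall, standing on the hob's deck behind the knob. Origin at the middle of its underside.
- squeeze_bottle: bystander, to be left alone: white squeeze bottle, 60 mm across, 195 mm tall, on the counter left of the hob. Origin at the middle of its underside.
- steel_pan: bystander, to be left alone: empty open steel food pan, 176 x 108 x 65 mm, on the counter left of the hob. Origin at the middle of its underside.
- turner: bystander, to be left alone: burger turner (spatula) 280 mm long, lying on the counter along the hob's left side. Origin at the middle of its underside.
- tongs: bystander, to be left alone: steel tongs, about 250 mm long, 16 mm high, lying on the counter along the hob's right side. Origin at the middle of its underside.
- burger_weight: bystander, to be left alone: dark steel burger weight, 150 x 100 mm, with an upright bow handle, 57 mm tall, on the counter right of the hob. Origin at the middle of its underside.
- plate: the same griddle plate; origin at the centre of its underside, axes as point plate_center.

How it is judged:
By the outcome, as a careful person would: the job done as asked, in the order asked, and still so for the second after the job is handed in, while the arm keeps its last pose, push and grip.
It also fails if it takes over 64 s, if anything falls off the work surface, if the arm or the gripper's body presses on something with over 40 N, if the wrist force passes 120 N, or if a joint passes its speed limit or range.

### The arm

A 6-joint arm with a two-finger parallel gripper is mounted at the origin on the work surface. World frame = base frame: x ahead of the robot, y to its left, z up, the work surface at z = 0. Lengths are in m, angles in rad, forces in N, time in s.
With the tool pointing down it reaches from about 0.25 to 0.85 m from the base axis. Payload 12.5 kg.
Tool frame: the origin (TCP) lies midway between the tips of the shut fingers; the grasp point (between the pads) lies 19 mm behind it; z points along the fingers, y is the direction in which the jaws open and shut (so a half turn about z gives the same grasp; the last joint's range is limited). The gripper opens to 93 mm and grips with 3 to 60 N. Pads are 15 mm wide; open, the fingers measure 128 mm over their backs; the gripper's body (75 mm by 188 mm) begins 65 mm behind the grasp point.
Start: joints at [1.163, 0.351, 1.652, -0, 1.139, -0.085], TCP at [0.174, 0.522, 0.219] pointing down, gripper open.
Joint ranges: [-2.75, 2.75], [-0.79, 2.1], [0.01, 2.65], [-1.57, 4.71], [0.07, 3.14], [-2.87, 2.87]. Speed limits (rad/s): [2.22, 2.22, 2.79, 3.14, 3.14, 3.14].

### API

Orientations are given as a unit quaternion [x, y, z, w].
In Python, from bench import ctrl gives the robot as it stands.
- The arm moves only by the tool apply_moves, never from a script. Its argument "steps" is text: rows parted by semicolons, each of 7 numbers parted by spaces: the turn, a rotation vector about the tool's x, y, z in rad, then the shift along the tool's x, y, z in mm, then the finger opening in mm, from 0 to 93. In form: wx wy wz tx ty tz claw; .... A call has 1 to 12 rows; each row shifts and turns the pose as measured when the row begins, along the tool's axes as they then stand; what a row does not reach is not made up. A row lasts 1/8 s, in which the tool goes at most 62.5 mm and 10.7 degrees, less where a joint would pass 70% of its speed; a pose out of reach is approached as far as the arm can. A call is refused whole if a number of a shift passes 62.5 or a number of a turn 0.188, either way. A call with a gripper value outside its range is refused whole. The fingers move at their own pace and stop on an object; "force" is the grip in N (left out, the last holds). Time passes only in rows, so rows that do not move let the fingers close. It gives the time, the measured TCP pose, the force and the opening at its end, in the units of the state.
- ctrl.get_state(): the state, without advancing time (a new reading comes with each control period).
- ctrl.camera(name): name is "scene" or "top" or "wrist"; returns the picture (400x640x3 uint8, blue, green, red); there is no depth.
- ctrl.camera_info(name): a dict with "fx", "fy", "cx", "cy" (pixels), "extrinsics" (4x4, takes a point from world to camera coordinates); the wrist camera has in their place "tool_from_camera" (4x4, takes a point from camera to tool coordinates, whose origin is the TCP and whose axes are the flange's). Camera axes: x right, y down, z forward; pixel columns grow to the right and rows downward; lengths in m; the calibration is good to about 2 mm. A picture is of the moment at which its call begins: read the wrist's pose just before it. camera_info takes no time and is no camera call.
- ctrl.job_done(): hands the job in, once; it reports no verdict.
Trained networks look in the newest picture that a camera, given by its name, has taken for a name from the list of things; names that differ only in an ending like _2 or _b are one class to them, and where a whole thing is asked for, a point or a joint stands for the part that bears it (a point fixed in the world has none). Each returns a list of dicts, best first, with "confidence" (0 to 1); they miss things now and then, are a little off and sometimes report something else, mostly with a low value. They report only what shows in the picture. A call takes as long as a camera call.
- ctrl.silhouettes(camera, query): "pixels" (400x640 bool, what is visible of it) and "box" ([left, top, right, bottom] in pixels, round what is visible of it).
- ctrl.landmark_of(camera, query): "uv" ([column, row] in pixels: a listed point, or the origin of a listed thing).
The state is a dict: "time": time; "joints": joint angles; "qd": joint speeds; "tau": joint torques, N m; "eef_pos": TCP position; "orientation": TCP orientation; "force": force on the tool from outside, world axes, zero at the start; "moment": the same for the moment, N m; "width": finger opening in m.
Only numpy, scipy, OpenCV 4.12 (cv2) and the standard library are available. Lean on these libraries where they do the work, as an engineer would, in place of code of your own. Each camera call takes 0.05 s, during which the arm holds its last target.

## Working session

There is one attempt and no reset: what is moved stays moved. The work goes in short steps, Python scripts to look and compute and a tool call to move; the robot and the scene stay as the last step left them, time stands still between calls to the robot, and variables do not carry over. Pictures are saved under pics/ and viewed, and the job is handed in when it is done.

Besides the shell and the picture viewer there is one more tool, called by a JSON object that holds its "api" and its "payload", one argument or row to a line. apply_moves: Moves the arm, as the interface text tells. Its arguments: {"type":"object","properties":{"steps":{"type":"string"},"force":{"type":"number"}},"required":["steps"]}

```bash
ls; mkdir -p pics; python3 - <<'E'
from bench import ctrl
import cv2
s=ctrl.get_state(); print(s)
for n in ["scene","top","wrist"]:
    im=ctrl.camera(n); cv2.imwrite(f"pics/{n}0.png",im)
    print(n,ctrl.camera_info(n))
    for q in ["plate_center","plate_handle","knob_grip","hob","plate_home","rear_rail","right_rail","shaker"]:
        try:
            r=ctrl.landmark_of(n,q); print(q,[(x['uv'],round(x['confidence'],2)) for x in r[:2]])
        except Exception as e: print(q,e)
print(ctrl.get_state()['time'])
E
```

```text
pics
{'time': 0.0, 'joints': array([ 1.16338885e+00,  3.51193958e-01,  1.65240773e+00,  1.04884202e-05,
        1.13909723e+00, -8.45857561e-02]), 'qd': array([-4.11635874e-04, -1.07143300e-03,  2.57791464e-04, -4.87758059e-04,
        3.38376297e-05, -3.05750744e-04]), 'tau': array([-7.59142858e-04, -4.97332335e+01, -2.85253519e+01,  6.98567927e-02,
        2.58089433e-02, -9.29312137e-05]), 'eef_pos': array([0.17431682, 0.52129233, 0.2181308 ]), 'orientation': array([ 1.60713032e-01,  9.87001021e-01, -5.35322280e-04, -1.39319386e-04]), 'force': array([0.42702573, 0.50624244, 0.11864654]), 'moment': array([0.0116082 , 0.0049266 , 0.01176685]), 'width': 0.09331963434107884}
scene {'fx': 452.4344490882552, 'fy': 452.4344490882552, 'cx': 317.25858837305753, 'cy': 198.81052939231225, 'extrinsics': array([[-0.21772579,  0.97597457, -0.00831412,  0.15274083],
       [ 0.69072399,  0.14806093, -0.70779823, -0.33426   ],
       [-0.68956208, -0.15984869, -0.70636573,  1.85105722],
       [ 0.        ,  0.        ,  0.        ,  1.        ]])}
plate_center [([351.0, 204.4], 0.75)]
plate_hand
[... 852 characters left out ...]
rail [([301.7, 129.4], 0.76)]
right_rail [([337.4, 158.9], 0.68)]
shaker [([364.4, 142.0], 0.77), ([296.0, 177.4], 0.7)]
wrist {'fx': 302.66460770435725, 'fy': 302.66460770435725, 'cx': 320.0745567375486, 'cy': 195.12620913961544, 'tool_from_camera': array([[ 6.43790669e-04, -9.69289188e-01, -2.45922865e-01,
         6.90837843e-02],
       [ 9.99999690e-01,  7.35503293e-04, -2.81083748e-04,
        -3.03415635e-04],
       [ 4.53328514e-04, -2.45922608e-01,  9.69289361e-01,
        -1.66810717e-01],
       [ 0.00000000e+00,  0.00000000e+00,  0.00000000e+00,
         1.00000000e+00]])}
plate_center []
plate_handle []
knob_grip []
hob []
plate_home []
rear_rail []
right_rail []
shaker []
1.35
```

View images.

```bash
python3 - <<'E'
import cv2
for n in ["scene","top"]:
    im=cv2.imread(f"pics/{n}0.png")[90:310,120:520]; cv2.imwrite(f"pics/{n}0c.png",cv2.resize(im,(800,440),interpolation=cv2.INTER_CUBIC))
E
```

```text
(no output)
```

View pics/scene0.png

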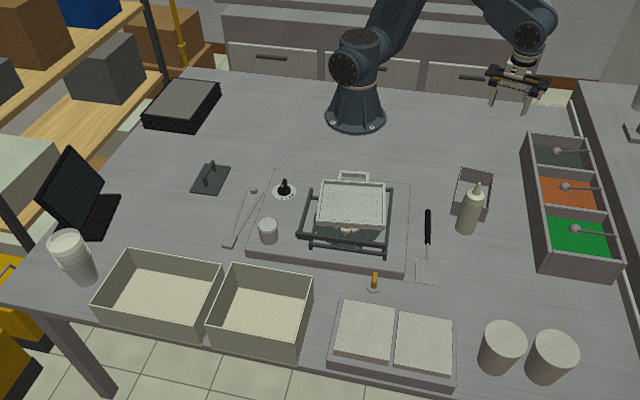

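View pics/top0.png

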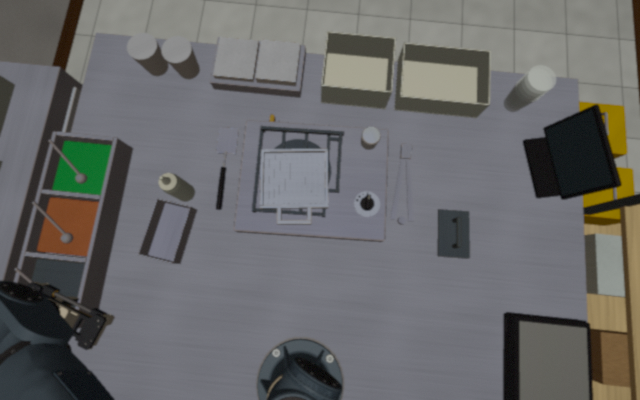

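```bash
sleep 1
```

```text
(no output)
```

View pics/top0c.png

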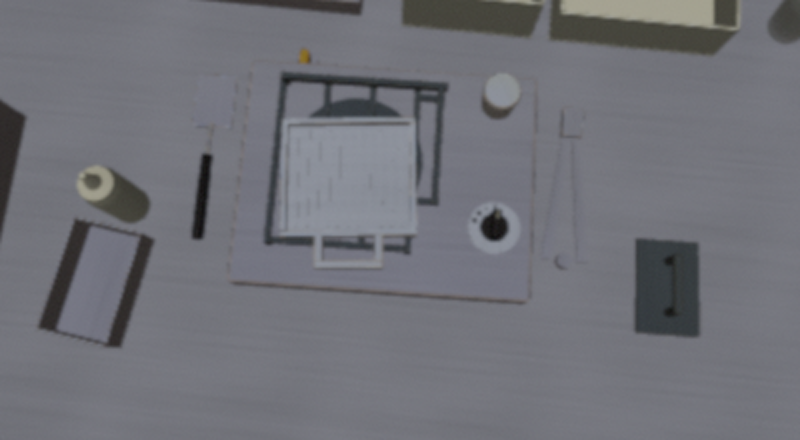

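```bash
cat > h.py <<'E'
import numpy as np, cv2
from scipy.spatial.transform import Rotation as R
from bench import ctrl
def cam(n,s=None):
    c=ctrl.camera_info(n)
    if n=="wrist":
        T=np.eye(4); T[:3,:3]=R.from_quat(s['orientation']).as_matrix(); T[:3,3]=s['eef_pos']
        E=np.linalg.inv(T@c['tool_from_camera'])
    else: E=np.array(c['extrinsics'])
    return (c['fx'],c['fy'],c['cx'],c['cy'],E)
def bp(C,uv,z):
    fx,fy,cx,cy,E=C; Rm=E[:3,:3]; o=-Rm.T@E[:3,3]
    d=Rm.T@np.array([(uv[0]-cx)/fx,(uv[1]-cy)/fy,1]); return o+d*(z-o[2])/d[2]
def pj(C,P):
    fx,fy,cx,cy,E=C; P=np.atleast_2d(P); p=P@E[:3,:3].T+E[:3,3]
    return np.c_[fx*p[:,0]/p[:,2]+cx, fy*p[:,1]/p[:,2]+cy]
def hobpt(pose,x,y,z):
    c,s=np.cos(pose[2]),np.sin(pose[2]); return np.array([pose[0]+c*x-s*y,pose[1]+s*x+c*y,z])
E
python3 - <<'E'
from h import *
L={"scene":dict(pc=(351,204.4),ph=(353.6,176.7),kn=(284.4,181.1),rear=(339.1,237.6),right=(308.2,206.7)),
"top":dict(pc=(294.3,175.1),ph=(292.5,224.3),kn=(369.5,201.4),rear=(301.7,129.4),right=(337.4,158.9),home=(304.6,164.1))}
Z=dict(pc=.096,ph=.098,kn=.084,rear=.1,right=.1,home=.096)
for n in L:
    for k in L[n]: print(n,k,bp(cam(n),L[n][k],Z[k]).round(4))
# deck corners by eye in top
for uv in [(244,122),(389,125),(385,241),(235,231)]: print(bp(cam("top"),uv,.055).round(4))
# fit
from scipy.optimize import least_squares
H=dict(kn=(-70,-170),rear=(130,42.5),right=(45,-70),home=(40,30))
def f(p):
    r=[]
    for n in L:
        for k in L[n]:
            if k in H: r+=list((bp(cam(n),L[n][k],Z[k])-hobpt(p,H[k][0]/1e3,H[k][1]/1e3,Z[k]))[:2]*1e3)
    return r
s=least_squares(f,[.5,0,0],loss='soft_l1',f_scale=3); print(s.x, np.round(s.fun,1))
E
```

```text
scene pc [0.5895 0.0801 0.096 ]
scene ph [0.4673 0.0678 0.098 ]
scene kn [ 0.5192 -0.1484  0.084 ]
scene rear [0.7287 0.0696 0.1   ]
scene right [ 0.6298 -0.0429  0.1   ]
top pc [0.5951 0.078  0.096 ]
top ph [0.4471 0.0659 0.098 ]
top kn [ 0.5408 -0.1539  0.084 ]
top rear [0.74   0.0718 0.1   ]
top right [ 0.6576 -0.0457  0.1   ]
top home [0.6323 0.0511 0.096 ]
[0.7633 0.2622 0.055 ]
[ 0.8018 -0.2007  0.055 ]
[ 0.4306 -0.2129  0.055 ]
[0.4142 0.2394 0.055 ]
[0.60003097 0.02248482 0.03990937] [-17.6   1.8   0.5  -0.6 -18.    2.7   3.9  -3.7  11.8   1.7   9.8  -0.
  -6.5  -3. ]
```

```bash
cat >> h.py <<'E'
def plan(target,yaw,n,claw,s=None):
    """rows to go to world target pos with tool-y angle yaw (tool down), in n rows"""
    s=s or ctrl.get_state(); p=np.array(s['eef_pos']); Rm=R.from_quat(s['orientation'])
    Rg=R.from_matrix(np.c_[[-np.sin(yaw),np.cos(yaw),0],[np.cos(yaw),np.sin(yaw),0],[0,0,-1]])
    print("cur",p.round(4),"yaw",np.arctan2(*Rm.as_matrix()[:2,1][::-1]).round(4))
    rv=(Rm.inv()*Rg).as_rotvec(); t=np.array(target)-p
    rows=[]
    for i in range(n):
        Ri=Rm*R.from_rotvec(rv*i/n)
        d=Ri.inv().apply(t/n)*1e3
        rows.append(" ".join(f"{v:.3f}" for v in rv/n)+" "+" ".join(f"{v:.1f}" for v in d)+f" {claw}")
    print("; ".join(rows))
E
python3 - <<'E'
from h import *
s=ctrl.get_state()
plan([.174,.522,.36],1.248,3,93)
s=dict(s); s['eef_pos']=[.174,.522,.36]
plan([.55,.02,.36],0.04,12,93,s)
E
```

```text
cur [0.1744 0.5216 0.2186] yaw 1.248
-0.000 -0.000 0.000 0.2 0.1 -47.1 93; -0.000 -0.000 0.000 0.2 0.1 -47.1 93; -0.000 -0.000 0.000 0.2 0.1 -47.1 93
cur [0.174 0.522 0.36 ] yaw 1.248
-0.000 0.000 0.101 -43.0 -29.7 0.0 93; -0.000 0.000 0.101 -45.8 -25.3 0.0 93; -0.000 0.000 0.101 -48.1 -20.5 0.0 93; -0.000 0.000 0.101 -49.9 -15.6 0.0 93; -0.000 0.000 0.101 -51.2 -10.5 0.0 93; -0.000 0.000 0.101 -52.0 -5.3 0.0 93; -0.000 0.000 0.101 -52.3 -0.1 0.0 93; -0.000 0.000 0.101 -52.0 5.2 0.0 93; -0.000 0.000 0.101 -51.2 10.4 -0.0 93; -0.000 0.000 0.101 -49.9 15.5 -0.0 93; -0.000 0.000 0.101 -48.1 20.4 -0.0 93; -0.000 0.000 0.101 -45.8 25.2 -0.0 93
```

{"api": "apply_moves", "payload": {
  "steps": "0 0 0 0 0 -50 93; 0 0 0 0 0 -50 93; 0 0 0 0 0 -50 93"
}}

```text
time: 1.72
eef_pos: [0.1739, 0.5203, 0.3691]
orientation: [0.161, 0.987, -0.004, -0.001]
force: [-0.7, 0.7, 0.5]
width: 0.093
```

{"api": "apply_moves", "payload": {
  "steps": "0 0 0.1 -43 -30 0 93; 0 0 0.1 -46 -25 0 93; 0 0 0.1 -48 -20 0 93; 0 0 0.1 -50 -16 0 93; 0 0 0.1 -51 -11 0 93; 0 0 0.1 -52 -5 0 93; 0 0 0.1 -52 0 0 93; 0 0 0.1 -52 5 0 93; 0 0 0.1 -51 10 0 93; 0 0 0.1 -50 15 0 93; 0 0 0.1 -48 20 0 93; 0 0 0.1 -46 25 0 93"
}}

```text
time: 3.22
eef_pos: [0.5517, -0.0, 0.3753]
orientation: [0.702, 0.712, 0.002, 0.001]
force: [0.2, 0.1, 0.2]
width: 0.0934
```

```bash
python3 - <<'E'
from h import *
s=ctrl.get_state(); im=ctrl.camera("wrist"); cv2.imwrite("pics/w1.png",im); print(s['eef_pos'],s['orientation'],s['qd'].round(3))
C=cam("wrist",s); np.save("w1.npy",np.array([*s['eef_pos'],*s['orientation']]))
Z=dict(plate_center=.096,plate_handle=.098,knob_grip=.084,rear_rail=.1,right_rail=.1,plate_home=.096,hob=0,shaker=.055)
for q in Z:
    for x in ctrl.landmark_of("wrist",q)[:2]: print(q,x['uv'],round(x['confidence'],2),bp(C,x['uv'],Z[q]).round(4))
E
```

```text
[ 5.51673924e-01 -2.31850057e-05  3.75328776e-01] [0.7021822  0.7119934  0.0020581  0.00115258] [-0.64   0.474 -0.589  0.005  0.111  0.185]
plate_center [344.6, 108.0] 0.58 [0.5852 0.0828 0.096 ]
plate_handle [252.5, 118.7] 0.79 [0.4546 0.0662 0.098 ]
knob_grip [313.1, 252.8] 0.91 [ 0.5424 -0.1458  0.084 ]
knob_grip [253.1, 119.3] 0.44 [0.4525 0.0653 0.084 ]
rear_rail [449.6, 117.9] 0.8 [0.7344 0.0714 0.1   ]
right_rail [385.4, 196.2] 0.83 [ 0.6509 -0.0444  0.1   ]
hob [343.7, 109.9] 0.28 [0.5917 0.0829 0.    ]
shaker [429.0, 244.5] 0.44 [ 0.7429 -0.1413  0.055 ]
```

View pics/w1.png

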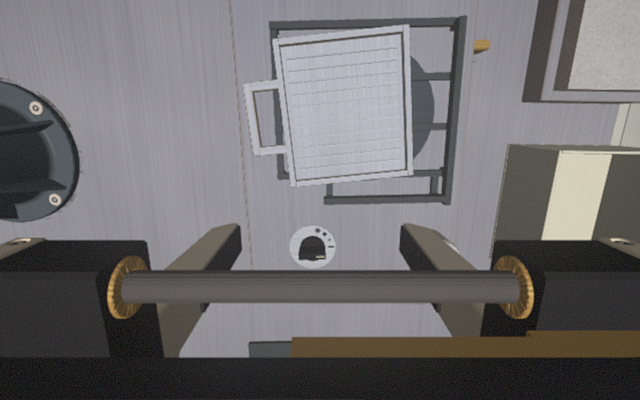

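```bash
python3 - <<'E'
from h import *
s=ctrl.get_state(); im=ctrl.camera("wrist"); cv2.imwrite("pics/w2.png",im); print(s['eef_pos'],s['orientation'],s['qd'].round(3))
np.save("w2.npy",np.array([*s['eef_pos'],*s['orientation']]))
C=cam("wrist",s)
Z=dict(plate_center=.096,plate_handle=.098,knob_grip=.084,rear_rail=.1,right_rail=.1)
for q in Z:
    for x in ctrl.landmark_of("wrist",q)[:1]: print(q,x['uv'],round(x['confidence'],2),bp(C,x['uv'],Z[q]).round(4))
c=im[0:220,230:490]; cv2.imwrite("pics/w2c.png",cv2.resize(c,None,fx=2.7,fy=2.7,interpolation=cv2.INTER_CUBIC))
E
```

```text
[0.55049074 0.00262132 0.37558754] [0.70026939 0.71387447 0.00211912 0.00123587] [-0.003  0.002 -0.002 -0.001 -0.    -0.   ]
plate_center [344.4, 111.2] 0.8 [0.5836 0.0813 0.096 ]
plate_handle [252.3, 120.5] 0.59 [0.4527 0.0658 0.098 ]
knob_grip [313.8, 252.2] 0.59 [ 0.5432 -0.1423  0.084 ]
rear_rail [449.9, 121.6] 0.66 [0.734  0.0699 0.1   ]
right_rail [387.5, 196.3] 0.92 [ 0.6533 -0.0414  0.1   ]
```

View pics/w2c.png

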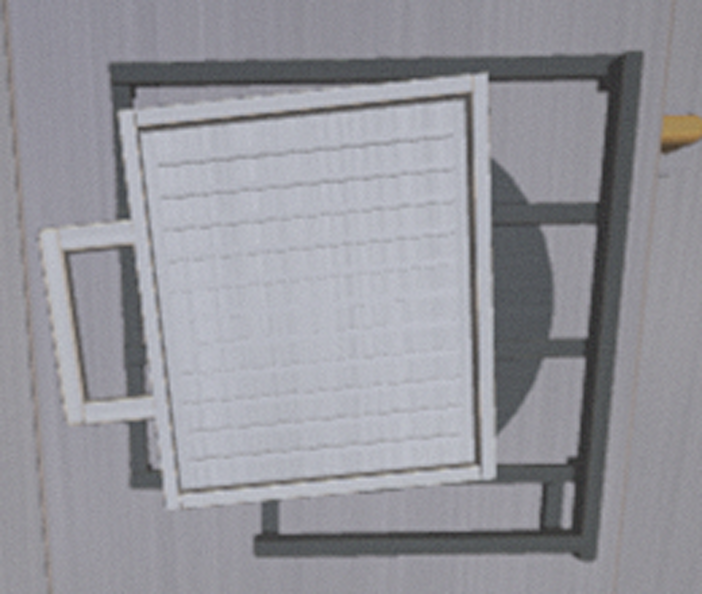

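```bash
cat >> h.py <<'E'
def wcam(f):
    a=np.load(f); return cam("wrist",dict(eef_pos=a[:3],orientation=a[3:]))
PL=[(90,100),(-90,100),(-90,-100),(90,-100)]
HD=[(-138,50),(-138,-50)]
E
cat > fit.py <<'E'
from h import *
from scipy.optimize import least_squares
C=wcam("w2.npy")
u=lambda p:(p[0]/2.7+230,p[1]/2.7)
uv=[u(p) for p in [(487,73),(121,111),(168,508),(494,478),(40,230),(72,424)]]
M=PL+HD
W=np.array([bp(C,p,.107)[:2] for p in uv])
f=lambda p:np.concatenate([hobpt(p,m[0]/1e3,m[1]/1e3,0)[:2]-w for m,w in zip(M,W)])*1e3
s=least_squares(f,[.58,.08,0]); plate=s.x; print("plate",plate.round(4),s.fun.round(1))
# hob: line/pt constraints: deck front edge
e1,e2=[bp(C,u(p),.055) for p in [(8,30),(50,590)]]
print("front edge",e1.round(4),e2.round(4),"yaw",np.arctan2(-(e1-e2)[0],(e1-e2)[1]))
for nm,p,z in [("bar170 front left corner",(112,66),.085),("rr front inner",(256,536),.091),("rr inner top?",(256,540),.109),("rearrail inner bottom left",(606,90),.091),("rear inner bot right",(577,545),.091)]: print(nm,bp(C,u(p),z).round(4))
E
python3 fit.py
```

```text
plate [0.5881 0.0792 0.1143] [ 1.6  0.5 -0.5  0.4  0.  -0.5  2.1  0.  -0.8  0.8 -2.4 -1.2]
front edge [0.4211 0.2177 0.055 ] [ 0.4316 -0.0959  0.055 ] yaw 0.03324146072647629
bar170 front left corner [0.4805 0.1935 0.085 ]
rr front inner [ 0.5589 -0.049   0.091 ]
rr inner top? [ 0.5585 -0.0465  0.109 ]
rearrail inner bottom left [0.7294 0.1862 0.091 ]
rear inner bot right [ 0.7434 -0.0509  0.091 ]
```

```bash
cat >> fit.py <<'E'
cons=[("x",-180,e1),("x",-180,e2),("x",130,bp(C,u((606,90)),.091)),("x",130,bp(C,u((577,545)),.091)),("y",-70,bp(C,u((256,536)),.091)),("y",-70,bp(C,u((570,535)),.091)),("x",-50,bp(C,u((256,540)),.1)),
("x",-70,[.5432,-.1423]),("y",-170,[.5432,-.1423]),("y",-70,[.653,-.0414]),("x",130,[.734,.07])]
def g(p):
    r=[];c,s_=np.cos(p[2]),np.sin(p[2])
    for a,v,w in cons:
        d=np.array(w[:2])-p[:2]; l=np.array([c*d[0]+s_*d[1],-s_*d[0]+c*d[1]])*1e3
        r.append(l[0 if a=="x" else 1]-v)
    return r
s=least_squares(g,[.6,.02,.04],loss='soft_l1',f_scale=2); hob=s.x; print("hob",hob.round(4),np.round(g(hob),1))
h=hobpt(hob,.04,.03,.096); print("home",h.round(4),"knob",hobpt(hob,-.07,-.17,.084).round(4))
d=plate[:2]-h[:2];c,s_=np.cos(hob[2]),np.sin(hob[2]); print("plate in home frame",(c*d[0]+s_*d[1])*1e3,(-s_*d[0]+c*d[1])*1e3,plate[2]-hob[2])
def ov(C,im,sc,off,name,plate=plate):
    I=cv2.resize(im,None,fx=sc,fy=sc,interpolation=cv2.INTER_CUBIC)
    def pl(pose,pts,z,col,cl=True):
        q=(pj(C,[hobpt(pose,x/1e3,y/1e3,z) for x,y in pts])-off)*sc
        cv2.polylines(I,[np.round(q).astype(int)],cl,col,1)
    pl(plate,PL,.107,(0,0,255)); pl(plate,HD,.107,(0,0,255),False)
    for z,col in ((.109,(0,255,0)),(.091,(255,0,0))):
        pl(hob,[(130,-85),(130,170)],z,col,False); pl(hob,[(-50,-70),(140,-70)],z,col,False)
    for y in(-40,30,100,170): pl(hob,[(-120,y),(150,y)],.085,(0,255,255),False)
    pl(hob,[(-180,-230),(-180,230),(180,230),(180,-230)],.055,(255,0,255))
    t=np.linspace(0,6.28,40); pl(hob,np.c_[-70+22*np.cos(t),-170+22*np.sin(t)],.066,(0,200,255))
    cv2.imwrite(name,I)
if __name__=="__main__":
    im=cv2.imread("pics/w2.png"); ov(C,im[0:290,230:490],2.0,np.array([230,0]),"pics/ov2.png")
    im=cv2.imread("pics/top0.png"); ov(cam("top"),im[110:260,220:420],3,np.array([220,110]),"pics/ovt.png")
E
python3 fit.py
```

```text
plate [0.5881 0.0792 0.1143] [ 1.6  0.5 -0.5  0.4  0.  -0.5  2.1  0.  -0.8  0.8 -2.4 -1.2]
front edge [0.4211 0.2177 0.055 ] [ 0.4316 -0.0959  0.055 ] yaw 0.03324146072647629
bar170 front left corner [0.4805 0.1935 0.085 ]
rr front inner [ 0.5589 -0.049   0.091 ]
rr inner top? [ 0.5585 -0.0465  0.109 ]
rearrail inner bottom left [0.7294 0.1862 0.091 ]
rear inner bot right [ 0.7434 -0.0509  0.091 ]
hob [0.607  0.0249 0.0357] [ 1.2  0.4 -1.9  3.6 -2.2 -4.7 -0.9  0.3  5.2  2.1 -1.5]
home [0.6459 0.0563 0.096 ] knob [ 0.5431 -0.1475  0.084 ]
plate in home frame -56.98084198692023 24.94611257237966 0.07856050595846786
```

```bash
sleep 2
```

```text
(no output)
```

View pics/ov2.png

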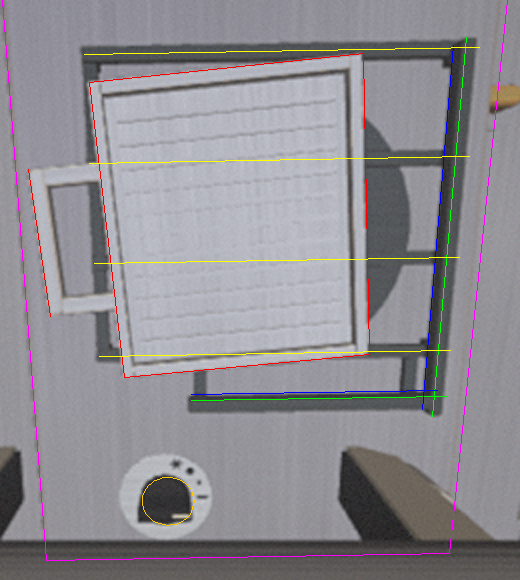

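View pics/ovt.png

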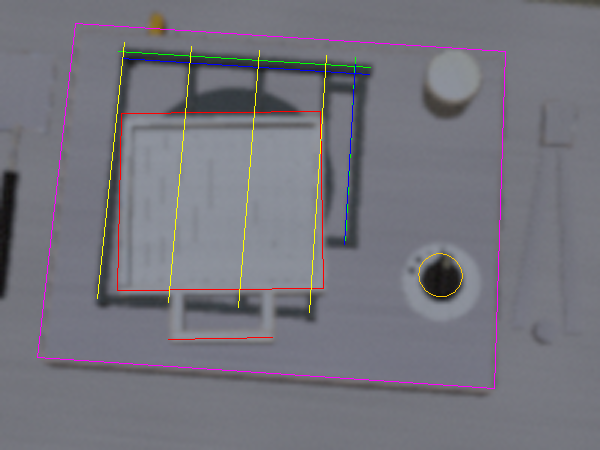

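```bash
python3 - <<'E'
from h import *
plan([.457,.064,.14],.114,6,36)
E
```

```text
cur [0.5508 0.0019 0.3753] yaw 0.0179
0.001 -0.000 -0.016 10.6 -15.6 39.2 36; 0.001 -0.000 -0.016 10.8 -15.4 39.2 36; 0.001 -0.000 -0.016 11.1 -15.2 39.2 36; 0.001 -0.000 -0.016 11.3 -15.0 39.2 36; 0.001 -0.000 -0.016 11.6 -14.8 39.2 36; 0.001 -0.000 -0.016 11.8 -14.6 39.2 36
```

{"api": "apply_moves", "payload": {
  "steps": "0.001 0 -0.016 10.6 -15.6 39 36; 0.001 0 -0.016 10.8 -15.4 39 36; 0.001 0 -0.016 11 -15.2 39 36; 0.001 0 -0.016 11.3 -15 39 36; 0.001 0 -0.016 11.6 -14.8 39 36; 0.001 0 -0.016 11.8 -14.6 39 36; 0 0 0 0 0 0 36",
  "force": 30
}}

```text
time: 4.85
eef_pos: [0.4547, 0.0654, 0.1355]
orientation: [0.665, 0.747, 0.001, 0.0]
force: [0.9, -0.4, 1.3]
width: 0.0365
```

```bash
python3 - <<'E'
from h import *
plan([.457,.064,.089],.114,2,36)
s=ctrl.get_state(); print(s['width'],s['force'])
im=ctrl.camera("wrist"); cv2.imwrite("pics/w3.png",im)
C=cam("wrist",s)
for x in ctrl.landmark_of("wrist","plate_handle")[:2]: print(x['uv'],x['confidence'],bp(C,x['uv'],.098))
E
```

```text
cur [0.4547 0.0654 0.1355] yaw 0.117
0.001 -0.000 0.002 -0.9 1.0 23.3 36; 0.001 -0.000 0.002 -0.8 1.0 23.3 36
0.036501427611741195 [ 0.90340532 -0.35031112  1.33409866]
[322.2, 220.7] 0.74 [0.45531432 0.06284817 0.098     ]
```

View pics/w3.png

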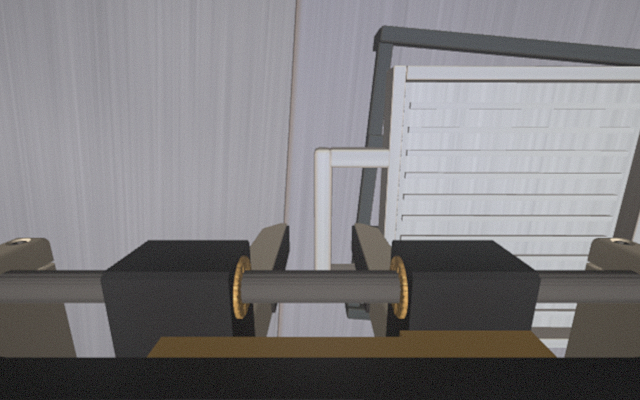

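{"api": "apply_moves", "payload": {
  "steps": "0 0 0 0 1 23 36; 0 0 0 0 0 23 36; 0 0 0 0 0 1 36"
}}

```text
time: 5.32
eef_pos: [0.4653, 0.0642, 0.0959]
orientation: [0.666, 0.746, 0.007, 0.007]
force: [0.2, -0.4, 0.1]
width: 0.0359
```

```bash
python3 - <<'E'
from h import *
im=ctrl.camera("wrist"); s=ctrl.get_state(); print(s['eef_pos'],s['orientation'],s['qd'].round(3),s['force'],s['joints'])
cv2.imwrite("pics/w4.png",im)
plan([.457,.064,.089],.114,1,36)
E
```

```text
[0.46578809 0.06426582 0.09663472] [0.6655686  0.74626815 0.00704045 0.00726055] [ 0.004 -0.015  0.001  0.002  0.003  0.   ] [0.33065777 0.16728213 0.6700397 ] [ 3.80063285e-02  3.78865822e-01  1.97362405e+00  1.07675861e-04
  7.68875518e-01 -7.62645657e-02]
cur [0.4658 0.0643 0.0966] yaw 0.1142
0.020 0.001 0.000 0.7 -8.9 7.5 36
```

View pics/w4.png

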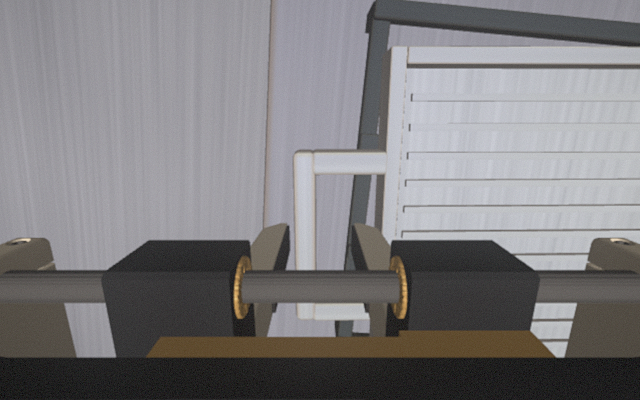

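{"api": "apply_moves", "payload": {
  "steps": "0.02 0 0 0 -9 0 36; 0 0 0 0 0 0 36"
}}

```text
time: 5.62
eef_pos: [0.4578, 0.063, 0.0988]
orientation: [0.666, 0.746, 0.0, 0.001]
force: [0.4, -0.3, -0.4]
width: 0.0359
```

```bash
python3 - <<'E'
from h import *
plan([.457,.064,.089],.114,1,36)
s=ctrl.get_state(); print(s['orientation'],s['force'])
E
```

```text
cur [0.4578 0.063  0.0988] yaw 0.1138
0.002 0.002 -0.000 1.1 -0.7 9.8 36
[6.65768070e-01 7.46157344e-01 2.67108170e-04 1.42242268e-03] [ 0.41756748 -0.2845063  -0.43822355]
```

{"api": "apply_moves", "payload": {
  "steps": "0 0 0 0 0 5 36; 0 0 0 0 0 5 36; 0 0 0 0 0 0 36"
}}

```text
time: 6.0
eef_pos: [0.4582, 0.063, 0.0889]
orientation: [0.666, 0.746, 0.001, 0.002]
force: [0.2, -0.0, -0.3]
width: 0.0364
```

```bash
python3 - <<'E'
from h import *
plan([.457,.064,.089],.114,1,36)
s=ctrl.get_state(); print(s['orientation'],s['force'])
E
```

```text
cur [0.4582 0.063  0.0889] yaw 0.1138
0.004 0.002 -0.000 1.1 -1.1 -0.1 36
[6.65750845e-01 7.46171342e-01 7.25037659e-04 1.90153557e-03] [ 0.23278897 -0.03596843 -0.33566241]
```

Close on the handle.

{"api": "apply_moves", "payload": {
  "steps": "0.004 0.002 0 0 -1 0 10; 0 0 0 0 0 0 5; 0 0 0 0 0 0 5; 0 0 0 0 0 0 5",
  "force": 25
}}

```text
time: 6.5
eef_pos: [0.4571, 0.0629, 0.0888]
orientation: [0.666, 0.746, -0.0, -0.0]
force: [0.2, -0.4, -2.0]
width: 0.0122
```

```bash
python3 - <<'E'
from h import *
s=ctrl.get_state(); print(s['eef_pos'],s['orientation'],s['force'],s['moment'],s['width'])
# target handle at home for hob pose (yaw .036..)
from fit import hob
g=hobpt(hob,-.092,.03,.089); print(hob,g)
plan(g,hob[2],6,5)
E
```

```text
[0.45710037 0.06288729 0.0888074 ] [ 6.65734260e-01  7.46188716e-01 -2.81122182e-04 -4.63552257e-04] [ 0.1792743  -0.40311652 -1.99482012] [-0.03094469  0.00690626  0.07662337] 0.01220714689992029
plate [0.5881 0.0793 0.1143] [ 1.6  0.5 -0.5  0.4  0.  -0.5  2.1  0.  -0.8  0.8 -2.4 -1.2]
front edge [0.4211 0.2179 0.055 ] [ 0.4316 -0.0958  0.055 ] yaw 0.03323564536383472
bar170 front left corner [0.4805 0.1936 0.085 ]
rr front inner [ 0.5589 -0.0489  0.091 ]
rr inner top? [ 0.5585 -0.0464  0.109 ]
rearrail inner bottom left [0.7294 0.1864 0.091 ]
rear inner bot right [ 0.7433 -0.0508  0.091 ]
hob [0.607  0.025  0.0357] [ 1.2  0.4 -1.9  3.5 -2.1 -4.6 -0.9  0.3  5.1  2.  -1.5]
home [0.6459 0.0564 0.096 ] knob [ 0.5431 -0.1474  0.084 ]
plate in home frame -56.98111906306076 25.00795785073375 0.07856694395843825
[0.60699837 0.02497895 0.03573079] [0.5139854  0.05167327 0.089     ]
cur [0.4571 0.0629 0.0888] yaw 0.1138
-0.000 -0.000 0.013 -2.9 9.2 -0.0 5; -0.000 -0.000 0.013 -2.8 9.2 -0.0 5; -0.000 -0.000 0.013 -2.7 9.3 -0.0 5; -0.000 -0.000 0.013 -2.6 9.3 -0.0 5; -0.000 -0.000 0.013 -2.5 9.3 -0.0 5; -0.000 -0.000 0.013 -2.3 9.4 -0.0 5
```

{"api": "apply_moves", "payload": {
  "steps": "0 0 0.013 -2.9 9 0 5; 0 0 0.013 -2.8 9 0 5; 0 0 0.013 -2.7 9 0 5",
  "force": 40
}}

```text
time: 6.88
eef_pos: [0.4855, 0.0572, 0.0888]
orientation: [0.681, 0.733, -0.001, -0.001]
force: [-2.1, 0.8, 2.2]
width: 0.0117
```

```bash
cat > st.py <<'E'
from h import *
s=ctrl.get_state(); Rm=R.from_quat(s['orientation']).as_matrix()
print("t",s['time'].__round__(2),"p",s['eef_pos'].round(4),"yaw",np.arctan2(Rm[1,1],Rm[0,1]).round(4),"tilt",Rm[:2,2].round(4),"F",s['force'].round(1),"M",s['moment'].round(2),"w",round(s['width'],4),"q6",s['joints'][5].round(2))
E
python3 st.py
```

```text
t 6.88 p [0.4855 0.0572 0.0888] yaw 0.0732 tilt [-0.0026  0.0003] F [-2.1  0.8  2.2] M [0.08 0.41 0.12] w 0.0117 q6 -0.05
```

{"api": "apply_moves", "payload": {
  "steps": "0 0 0.013 -2.5 9 0 5; 0 0 0.013 -2.4 8 0 5; 0 0 0.012 -1 4 0 5; 0 0 0 0 0 0 5"
}}

```text
time: 7.38
eef_pos: [0.5095, 0.0521, 0.0888]
orientation: [0.696, 0.718, -0.0, -0.001]
force: [0.6, -0.0, 1.4]
width: 0.0115
```

```bash
python3 st.py; python3 - <<'E'
from h import *
s=ctrl.get_state(); im=ctrl.camera("wrist"); cv2.imwrite("pics/w5.png",im); im=ctrl.camera("top"); cv2.imwrite("pics/t5.png",cv2.resize(im[100:260,200:420],None,fx=3.5,fy=3.5,interpolation=cv2.INTER_CUBIC))
E
```

```text
t 7.38 p [0.5095 0.0521 0.0888] yaw 0.032 tilt [-0.0014  0.0003] F [ 0.6 -0.   1.4] M [ 0.02 -0.01  0.15] w 0.0115 q6 -0.02
```

View pics/w5.png

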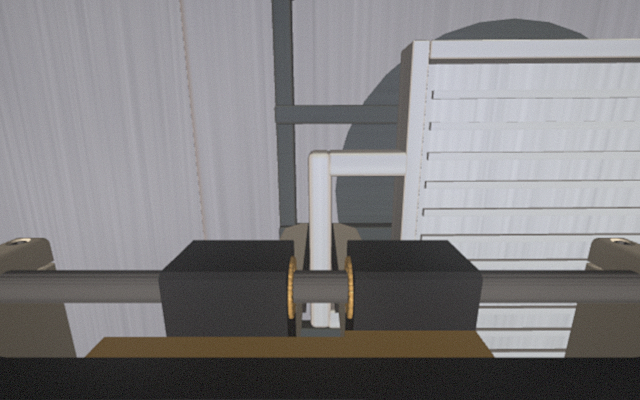

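View pics/t5.png

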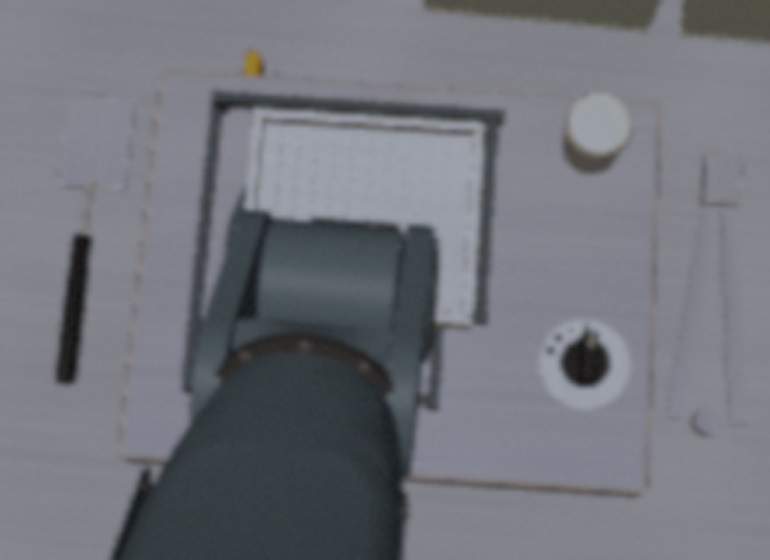

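{"api": "apply_moves", "payload": {
  "steps": "0 0 0 0 3 0 5; 0 0 0 0 3 0 5; 0 0 0 0 3 0 5"
}}

```text
time: 7.85
eef_pos: [0.5125, 0.0522, 0.0887]
orientation: [0.695, 0.719, -0.006, -0.006]
force: [-20.2, -0.8, 19.0]
width: 0.0119
```

```bash
python3 st.py
```

```text
t 7.85 p [0.5125 0.0522 0.0887] yaw 0.0329 tilt [-0.0159 -0.0005] F [-20.2  -0.8  19. ] M [-0.32  3.5   0.02] w 0.0119 q6 -0.02
```

{"api": "apply_moves", "payload": {
  "steps": "-0.016 0 0 -2 -0.5 -0.3 5; 0 0 0 -3 0 0 5; 0 0 0 -3 0 0 5"
}}

```text
time: 8.22
eef_pos: [0.5101, 0.0488, 0.0888]
orientation: [0.696, 0.718, 0.001, -0.004]
force: [-5.2, 24.5, 6.1]
width: 0.0118
```

```bash
python3 st.py
```

```text
t 8.22 p [0.5101 0.0488 0.0888] yaw 0.0314 tilt [-0.004   0.0079] F [-5.2 24.5  6.1] M [4.1  0.93 0.31] w 0.0118 q6 -0.04
```

{"api": "apply_moves", "payload": {
  "steps": "0.004 0.008 0 1.5 0 0 12; 0 0 0 0 0 0 20; 0 0 0 0 0 0 20; 0 0 0 0 0 0 20"
}}

```text
time: 8.72
eef_pos: [0.5106, 0.0502, 0.0888]
orientation: [0.696, 0.718, 0.003, -0.008]
force: [0.1, 0.3, -0.3]
width: 0.0198
```

```bash
python3 st.py
```

```text
t 8.72 p [0.5106 0.0502 0.0888] yaw 0.0317 tilt [-0.0068  0.0156] F [ 0.1  0.3 -0.3] M [-0.07  0.05  0.01] w 0.0198 q6 -0.05
```

{"api": "apply_moves", "payload": {
  "steps": "-0.007 -0.016 0 0 0 0 20; 0 0 0 0 4 0 20; 0 0 0 0 3 0 20; 0 0 0 0 3 0 20"
}}

```text
time: 9.22
eef_pos: [0.5168, 0.0506, 0.0878]
orientation: [0.696, 0.718, -0.004, -0.003]
force: [-18.2, -2.6, 11.4]
width: 0.0203
```

```bash
python3 st.py
```

```text
t 9.22 p [0.5168 0.0506 0.0878] yaw 0.0317 tilt [-0.0098 -0.0015] F [-18.2  -2.6  11.4] M [-0.34  3.36  0.03] w 0.0203 q6 -0.02
```

{"api": "apply_moves", "payload": {
  "steps": "-0.01 -0.001 0 0 -4 0 24; 0 0 0 0 0 -35 30; 0 0 0 0 0 -40 15"
}}

```text
time: 9.6
eef_pos: [0.5114, 0.0506, 0.162]
orientation: [0.696, 0.718, -0.002, -0.001]
force: [1.1, -1.3, -0.1]
width: 0.0243
```

```bash
python3 st.py; python3 - <<'E'
from h import *
from fit import hob
plan(hobpt(hob,.04,.17,.15),hob[2],5,0)
E
```

```text
t 9.6 p [0.5114 0.0506 0.162 ] yaw 0.0317 tilt [-0.0041 -0.0022] F [ 1.1 -1.3 -0.1] M [-0.1   0.01  0.03] w 0.0243 q6 -0.02
plate [0.5881 0.0792 0.1143] [ 1.6  0.5 -0.5  0.4  0.  -0.5  2.1  0.  -0.8  0.8 -2.4 -1.2]
front edge [0.4211 0.2177 0.055 ] [ 0.4316 -0.0959  0.055 ] yaw 0.033234869068310476
bar170 front left corner [0.4805 0.1935 0.085 ]
rr front inner [ 0.5589 -0.049   0.091 ]
rr inner top? [ 0.5585 -0.0465  0.109 ]
rearrail inner bottom left [0.7294 0.1863 0.091 ]
rear inner bot right [ 0.7433 -0.0509  0.091 ]
hob [0.607  0.0249 0.0357] [ 1.2  0.4 -1.9  3.5 -2.2 -4.7 -0.9  0.3  5.2  2.1 -1.5]
home [0.6459 0.0563 0.096 ] knob [ 0.5431 -0.1475  0.084 ]
plate in home frame -56.982550438483536 24.951432273832378 0.07855134893844945
cur [0.5114 0.0506 0.162 ] yaw 0.0317
-0.001 0.000 -0.001 28.3 26.8 2.2 0; -0.001 0.000 -0.001 28.3 26.8 2.3 0; -0.001 0.000 -0.001 28.3 26.9 2.3 0; -0.001 0.000 -0.001 28.2 26.9 2.3 0; -0.001 0.000 -0.001 28.2 26.9 2.4 0
```

{"api": "apply_moves", "payload": {
  "steps": "-0.003 0 0 28 27 0 0; 0 0 0 28 27 0 0; 0 0 0 28 27 0 0; 0 0 0 28 27 0 0; 0 0 0 28 27 0 0; 0 0 0 0 0 0 0"
}}

```text
time: 10.35
eef_pos: [0.6488, 0.1994, 0.1664]
orientation: [0.696, 0.718, 0.004, 0.004]
force: [-0.2, -0.2, -0.1]
width: 0.0005
```

```bash
python3 st.py; python3 - <<'E'
from h import *
s=ctrl.get_state(); im=ctrl.camera("wrist"); cv2.imwrite("pics/w6.png",im); np.save("w6.npy",np.array([*s['eef_pos'],*s['orientation']]))
from fit import hob
plan(hobpt(hob,.04,.165,.093),hob[2],3,0)
E
```

```text
t 10.35 p [0.6488 0.1994 0.1664] yaw 0.0304 tilt [ 0.0111 -0.0008] F [-0.2 -0.2 -0.1] M [-0.06  0.03  0.01] w 0.0005 q6 0.2
plate [0.5881 0.0792 0.1143] [ 1.6  0.5 -0.5  0.4  0.  -0.5  2.1  0.  -0.8  0.8 -2.4 -1.2]
front edge [0.4211 0.2178 0.055 ] [ 0.4316 -0.0959  0.055 ] yaw 0.03324484872677567
bar170 front left corner [0.4805 0.1935 0.085 ]
rr front inner [ 0.5589 -0.049   0.091 ]
rr inner top? [ 0.5585 -0.0465  0.109 ]
rearrail inner bottom left [0.7295 0.1863 0.091 ]
rear inner bot right [ 0.7434 -0.0509  0.091 ]
hob [0.607  0.0249 0.0357] [ 1.2  0.4 -1.9  3.6 -2.2 -4.7 -0.9  0.3  5.2  2.1 -1.5]
home [0.6459 0.0563 0.096 ] knob [ 0.5431 -0.1475  0.084 ]
plate in home frame -56.979489462951236 24.955005772904507 0.0785698239708813
cur [0.6481 0.1984 0.1664] yaw 0.0299
0.003 0.001 -0.002 -2.3 -2.7 24.4 0; 0.003 0.001 -0.002 -2.3 -2.6 24.5 0; 0.003 0.001 -0.002 -2.3 -2.5 24.5 0
```

View pics/w6.png

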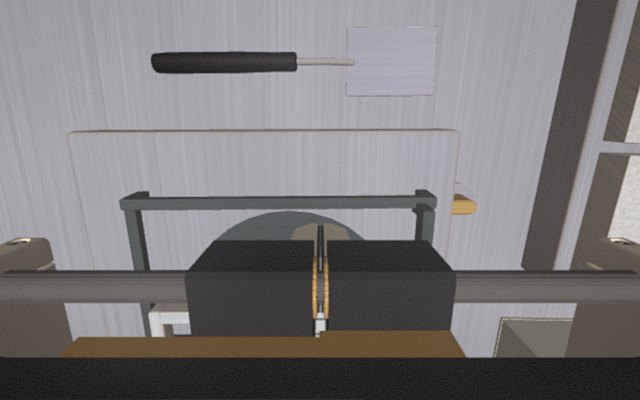

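{"api": "apply_moves", "payload": {
  "steps": "0.008 0.001 0 -4 -2 24 0; 0 0 0 -4 -2 24 0; 0 0 0 -3 -2 22 0; 0 0 0 0 0 0 0"
}}

```text
time: 10.9
eef_pos: [0.6412, 0.1838, 0.0955]
orientation: [0.697, 0.717, 0.001, 0.001]
force: [-0.9, -0.2, 1.1]
width: 0.0006
```

```bash
python3 st.py
```

```text
t 10.9 p [0.6412 0.1838 0.0955] yaw 0.028 tilt [ 0.0031 -0.0007] F [-0.9 -0.2  1.1] M [-0.05  0.06 -0.02] w 0.0006 q6 0.18
```

Now push right in small rows.

{"api": "apply_moves", "payload": {
  "steps": "0.003 0 0 -5 0 0 0; 0 0 0 -5 0 0 0; 0 0 0 -4 0 0 0; 0 0 0 -3 0 0 0"
}}

```text
time: 11.4
eef_pos: [0.6427, 0.1657, 0.0989]
orientation: [0.697, 0.717, 0.002, 0.001]
force: [-3.7, 16.0, -2.9]
width: 0.0004
```

```bash
python3 st.py
```

```text
t 11.4 p [0.6427 0.1657 0.0989] yaw 0.0273 tilt [0.004  0.0007] F [-3.7 16.  -2.9] M [2.96 0.48 0.03] w 0.0004 q6 0.15
```

{"api": "apply_moves", "payload": {
  "steps": "0 0 0 -2 0 2 0; 0 0 0 -3 0 1 0; 0 0 0 -3 0 0 0"
}}

```text
time: 11.78
eef_pos: [0.6433, 0.1658, 0.0984]
orientation: [0.697, 0.717, 0.008, -0.002]
force: [0.3, 16.9, -3.6]
width: 0.0005
```

```bash
python3 st.py
```

```text
t 11.78 p [0.6433 0.1658 0.0984] yaw 0.027 tilt [0.0076 0.0144] F [ 0.3 16.9 -3.6] M [ 3.09  0.04 -0.01] w 0.0005 q6 0.14
```

{"api": "apply_moves", "payload": {
  "steps": "-0.008 -0.014 0 6 0 0 0; 0 0 0 3 0 0 0; 0 0 0 0 0 -40 0; 0 0 0 -5 0 -50 0; 0 0 0 -30 0 -50 0; 0 0 0 -45 0 -40 0; 0 0 0 -45 0 0 0; 0 0 0 -45 0 0 0; 0 0 0 0 0 0 0"
}}

```text
time: 12.9
eef_pos: [0.6448, -0.0007, 0.2857]
orientation: [0.697, 0.717, 0.005, 0.007]
force: [0.4, 0.3, -0.8]
width: 0.0009
```

```bash
python3 st.py; python3 - <<'E'
from h import *
s=ctrl.get_state(); im=ctrl.camera("wrist"); cv2.imwrite("pics/w7.png",im); np.save("w7.npy",np.array([*s['eef_pos'],*s['orientation']]))
E
```

```text
t 12.9 p [ 0.6448 -0.0007  0.2857] yaw 0.0287 tilt [ 0.0172 -0.0031] F [ 0.4  0.3 -0.8] M [-0.03  0.07 -0.01] w 0.0009 q6 -0.1
```

View pics/w7.png

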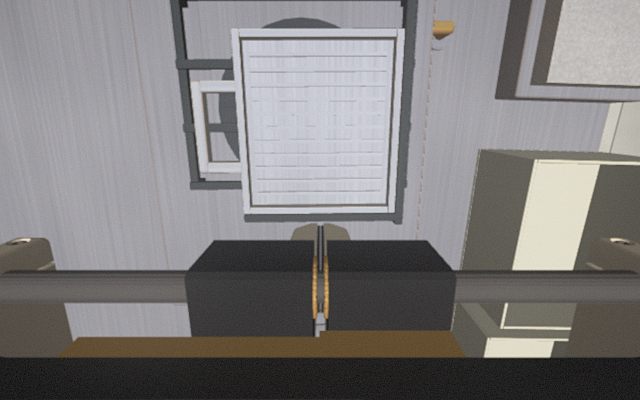

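```bash
python3 - <<'E'
import cv2
im=cv2.imread("pics/w7.png")
cv2.imwrite("pics/w7c.png",cv2.resize(im[0:230,340:430],None,fx=2.6*1,fy=2.6,interpolation=cv2.INTER_CUBIC))
cv2.imwrite("pics/w7d.png",cv2.resize(im[180:230,230:420],None,fx=4,fy=4,interpolation=cv2.INTER_CUBIC))
E
```

```text
(no output)
```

View pics/w7c.png

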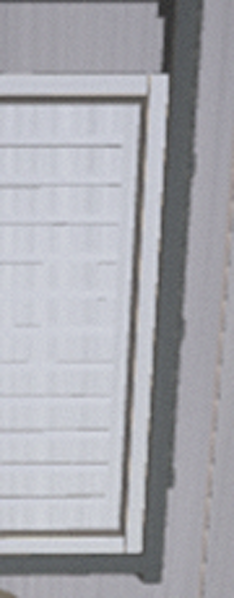

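View pics/w7d.png

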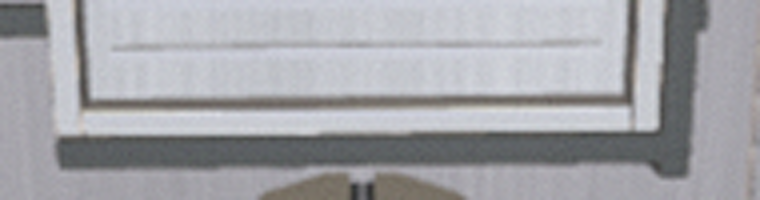

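```bash
python3 - <<'E'
from h import *
plan([.475,.06,.16],.036,5,0)
E
```

```text
cur [0.6447 0.0008 0.2855] yaw 0.0299
0.003 0.001 -0.001 12.9 -34.0 24.5 0; 0.003 0.001 -0.001 13.0 -33.9 24.6 0; 0.003 0.001 -0.001 13.0 -33.8 24.7 0; 0.003 0.001 -0.001 13.0 -33.7 24.9 0; 0.003 0.001 -0.001 13.0 -33.6 25.0 0
```

{"api": "apply_moves", "payload": {
  "steps": "0.003 0 0 13 -34 24 0; 0.003 0 -0.002 13 -34 25 0; 0.003 0 -0.002 13 -34 25 0; 0.003 0 -0.002 13 -34 25 0; 0.003 0 0 13 -34 25 0; 0 0 0 0 0 0 0"
}}

```text
time: 13.7
eef_pos: [0.4677, 0.0669, 0.1551]
orientation: [0.692, 0.722, -0.001, 0.001]
force: [-0.8, -0.1, 1.0]
width: 0.0001
```

```bash
python3 st.py; python3 - <<'E'
from h import *
plan([.475,.06,.093],.036,3,0)
E
```

```text
t 13.7 p [0.4677 0.0669 0.1551] yaw 0.0414 tilt [ 0.0009 -0.0026] F [-0.8 -0.1  1. ] M [-0.08  0.02  0.03] w 0.0001 q6 0.01
cur [0.4677 0.0669 0.1551] yaw 0.0414
0.000 0.001 0.002 -2.3 2.3 20.7 0; 0.000 0.001 0.002 -2.3 2.3 20.7 0; 0.000 0.001 0.002 -2.4 2.4 20.7 0
```

{"api": "apply_moves", "payload": {
  "steps": "0 0 0 -1 0 20 0; 0 0 0 -1 0 20 0; 0 0 0 -1 0 20 0; 0 0 0 0 0 0 0"
}}

```text
time: 14.2
eef_pos: [0.4729, 0.0659, 0.0966]
orientation: [0.691, 0.723, 0.002, 0.004]
force: [0.6, 0.1, 1.6]
width: 0.0003
```

```bash
python3 st.py
```

```text
t 14.2 p [0.4729 0.0659 0.0966] yaw 0.0449 tilt [ 0.0079 -0.0022] F [0.6 0.1 1.6] M [-0.07  0.13 -0.03] w 0.0003 q6 0.0
```

{"api": "apply_moves", "payload": {
  "steps": "0.008 0 0 0 6 1 0; 0 0 0 0 6 0 0; 0 0 0 0 4 0 0; 0 0 0 0 4 0 0"
}}

```text
time: 14.7
eef_pos: [0.4928, 0.0673, 0.0977]
orientation: [0.691, 0.723, -0.003, -0.001]
force: [-29.3, -2.4, 20.6]
width: 0.0007
```

```bash
python3 st.py
```

```text
t 14.7 p [0.4928 0.0673 0.0977] yaw 0.0456 tilt [-0.0058 -0.0028] F [-29.3  -2.4  20.6] M [-0.51  5.04  0.01] w 0.0007 q6 0.0
```

{"api": "apply_moves", "payload": {
  "steps": "-0.006 0 0 0 -6 0 0; 0 0 0 0 -6 -5 0; 0 0 0 0 0 -40 0; 0 0 0 -6 25 -45 0; 0 0 0 -10 55 -45 0; 0 0 0 -10 55 -30 0; 0 0 0 -10 55 0 0; 0 0 0 -10 45 0 0; 0 0 0 0 0 0 0"
}}

```text
time: 15.82
eef_pos: [0.714, 0.032, 0.2661]
orientation: [0.691, 0.723, 0.002, 0.004]
force: [-0.8, 0.2, -0.1]
width: 0.0004
```

```bash
python3 st.py; python3 - <<'E'
from h import *
s=ctrl.get_state(); im=ctrl.camera("wrist"); cv2.imwrite("pics/w8.png",im); np.save("w8.npy",np.array([*s['eef_pos'],*s['orientation']]))
E
```

```text
t 15.82 p [0.714  0.032  0.2661] yaw 0.0458 tilt [ 0.0076 -0.0026] F [-0.8  0.2 -0.1] M [-0.06  0.05 -0.04] w 0.0004 q6 -0.06
```

View pics/w8.png

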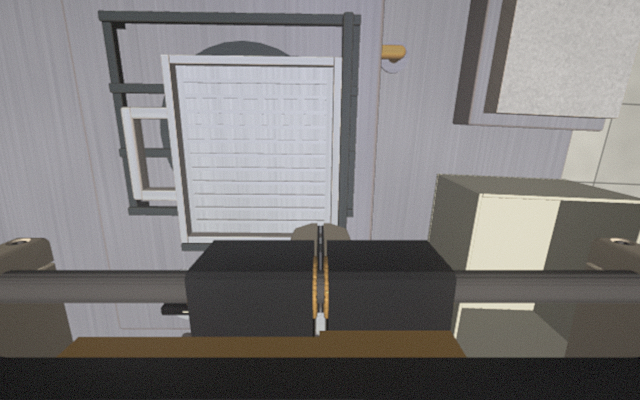

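```bash
python3 - <<'E'
from h import *
im=cv2.imread("pics/w8.png")
cv2.imwrite("pics/w8c.png",cv2.resize(im[40:250,310:370],None,fx=3.5,fy=2.7,interpolation=cv2.INTER_CUBIC))
C=wcam("w8.npy")
# edge profile: plate rear rim outer edge & rail rear edge per row
g=cv2.cvtColor(im,cv2.COLOR_BGR2GRAY).astype(float)
for r in range(60,236,12):
    row=g[r-1:r+2,325:365].mean(0); d=np.diff(row)
    print(r,"plate edge",325+.5+np.argmin(d),"rail rear",325+.5+np.argmax(d),row[::2].astype(int))
E
```

```text
60 plate edge 341.5 rail rear 334.5 [195 193 194 193 168 189 196 195 175  83  87  88  94  81  88  89  88 141
 162 159]
72 plate edge 341.5 rail rear 334.5 [196 193 191 196 147 197 196 196 162  81  86  91  93  82  87  89  90 165
 157 160]
84 plate edge 341.5 rail rear 357.5 [190 195 192 196 150 195 195 196 167  84  90  94  91  87  89  90 100 168
 162 163]
96 plate edge 340.5 rail rear 333.5 [201 194 193 198 153 195 196 199 120  88  89  93  91  80  84  84 126 165
 160 163]
108 plate edge 340.5 rail rear 333.5 [198 193 191 200 142 192 196 199  86  93  92  93  91  91  92  91 139 165
 163 162]
120 plate edge 340.5 rail rear 333.5 [197 191 196 187 156 196 194 201  86  93  92  95  85  92  93  92 164 160
 161 162]
132 plate edge 339.5 rail rear 355.5 [198 191 196 177 182 193 196 180  88  94  96  94  87  94  94 102 164 161
 161 163]
144 plate edge 339.5 rail rear 332.5 [198 190 195 166 194 193 196 164  90  93  95  93  91  95  92 126 165 159
 160 162]
156 plate edge 339.5 rail rear 332.5 [199 192 197 161 189 192 195 168  88  92  93  94  87  95  94 131 163 160
 159 159]
168 plate edge 338.5 rail rear 332.5 [192 193 197 146 193 193 195 121  93  93  90  93  93  95  93 153 160 158
 161 160]
180 plate edge 338.5 rail rear 353.5 [189 191 196 157 193 195 195  88  97  96  92  85  94  93  98 164 161 160
 160 159]
192 plate edge 338.5 rail rear 331.5 [192 192 198 155 190 193 195  89  95  91  91  87  94  93 113 163 158 160
 162 162]
204 plate edge 337.5 rail rear 331.5 [193 196 199 140 191 193 174  88  93  92  91  88  94  91 132 164 161 162
 163 164]
216 plate edge 337.5 rail rear 331.5 [192 196 188 154 193 194 164  86  92  92  88 103 115 113 142 164 161 163
 162 164]
228 plate edge 343.5 rail rear 346.5 [110 107 111 110 111 112 109 112 107 107  94 165 162 162 164 164 159 162
 163 162]
```

View pics/w8c.png

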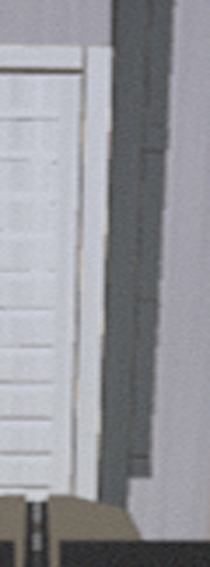

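{"api": "apply_moves", "payload": {
  "steps": "0 0 0 -45 -30 -5 0; 0 0 0 -45 -30 -5 0; 0 0 0 0 -20 0 0; 0 0 0 0 0 0 0"
}}

```text
time: 16.38
eef_pos: [0.6314, -0.062, 0.2781]
orientation: [0.69, 0.724, 0.002, 0.004]
force: [0.3, 0.4, 0.5]
width: 0.0007
```

```bash
python3 st.py; python3 - <<'E'
from h import *
s=ctrl.get_state(); im=ctrl.camera("wrist"); cv2.imwrite("pics/w9.png",im); np.save("w9.npy",np.array([*s['eef_pos'],*s['orientation']]))
C=cam("wrist",s)
for q,z in [("plate_center",.096),("plate_home",.096),("plate_handle",.098),("knob_grip",.084),("rear_rail",.1),("right_rail",.1)]:
    for x in ctrl.landmark_of("wrist",q)[:1]: print(q,x['uv'],round(x['confidence'],2),bp(C,x['uv'],z).round(4))
cv2.imwrite("pics/w9d.png",cv2.resize(im[0:270,190:430],None,fx=2.2*1.4,fy=2.2,interpolation=cv2.INTER_CUBIC))
g=cv2.cvtColor(im,cv2.COLOR_BGR2GRAY).astype(int)
E
```

```text
t 16.38 p [ 0.6314 -0.062   0.2781] yaw 0.0479 tilt [ 0.0086 -0.0027] F [0.3 0.4 0.5] M [-0.05  0.05  0.01] w 0.0007 q6 -0.22
plate_center [337.8, 71.1] 0.76 [0.6451 0.0554 0.096 ]
plate_handle [207.6, 64.8] 0.75 [0.5064 0.0544 0.098 ]
knob_grip [243.5, 235.8] 0.75 [ 0.5383 -0.1442  0.084 ]
rear_rail [422.9, 57.7] 0.69 [0.7338 0.0725 0.1   ]
right_rail [338.1, 163.9] 0.88 [ 0.6515 -0.0444  0.1   ]
```

View pics/w9d.png

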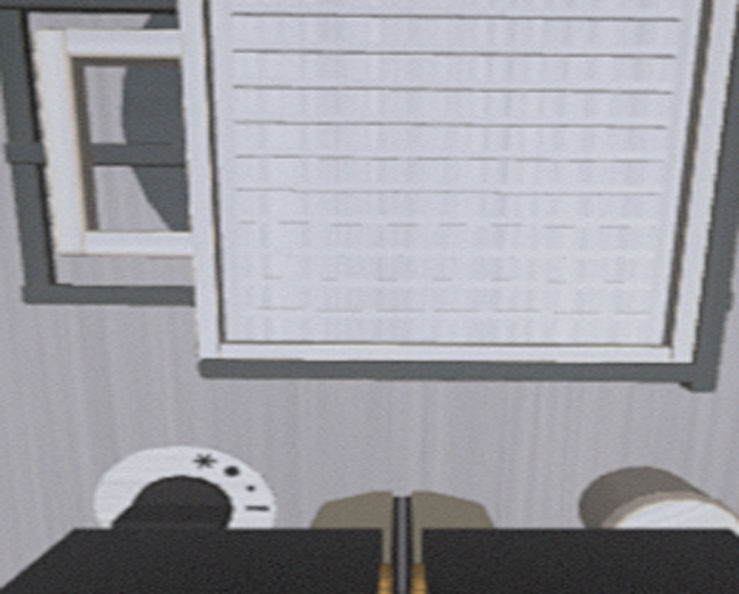

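```bash
python3 - <<'E'
from h import *
plan([.485,-.145,.21],-1.53,9,60)
E
```

```text
cur [ 0.6332 -0.0616  0.2766] yaw 0.0492
0.001 -0.000 0.175 -8.4 -17.0 7.3 60; 0.001 -0.000 0.175 -11.3 -15.2 7.3 60; 0.001 -0.000 0.175 -13.7 -13.0 7.3 60; 0.001 -0.000 0.175 -15.8 -10.4 7.4 60; 0.001 -0.000 0.175 -17.4 -7.5 7.4 60; 0.001 -0.000 0.175 -18.4 -4.3 7.4 60; 0.001 -0.000 0.175 -18.9 -1.1 7.4 60; 0.001 -0.000 0.175 -18.8 2.3 7.4 60; 0.001 -0.000 0.175 -18.1 5.5 7.4 60
```

{"api": "apply_moves", "payload": {
  "steps": "0.001 0 0.175 -8 -17 7 60; 0.001 0 0.175 -11 -15 7 60; 0.001 0 0.175 -14 -13 7 60; 0.001 0 0.175 -16 -10 7 60; 0.001 0 0.175 -17 -8 7 60; 0.001 0 0.175 -18 -4 7 60; 0.001 0 0.175 -19 -1 7 60; 0.001 0 0.175 -19 2 7 60; 0.001 0 0.175 -18 6 7 60; 0 0 0 0 0 0 60"
}}

```text
time: 17.98
eef_pos: [0.4823, -0.1421, 0.209]
orientation: [1.0, -0.0, -0.0, -0.002]
force: [0.1, 0.5, -0.3]
width: 0.0599
```

```bash
python3 st.py; python3 - <<'E'
from h import *
s=ctrl.get_state(); im=ctrl.camera("wrist"); cv2.imwrite("pics/w10.png",im); np.save("w10.npy",np.array([*s['eef_pos'],*s['orientation']]))
C=cam("wrist",s)
for q,z in [("plate_center",.096),("knob_grip",.084),("right_rail",.1)]:
    for x in ctrl.landmark_of("wrist",q)[:1]: print(q,x['uv'],round(x['confidence'],2),bp(C,x['uv'],z).round(4))
E
```

```text
t 17.98 p [ 0.4823 -0.1421  0.209 ] yaw -1.5713 tilt [-0.0006  0.004 ] F [ 0.1  0.5 -0.3] M [0.02 0.11 0.06] w 0.0599 q6 1.19
plate_center [429.2, 50.0] 0.43 [ 0.605  -0.2344  0.096 ]
```

View pics/w10.png

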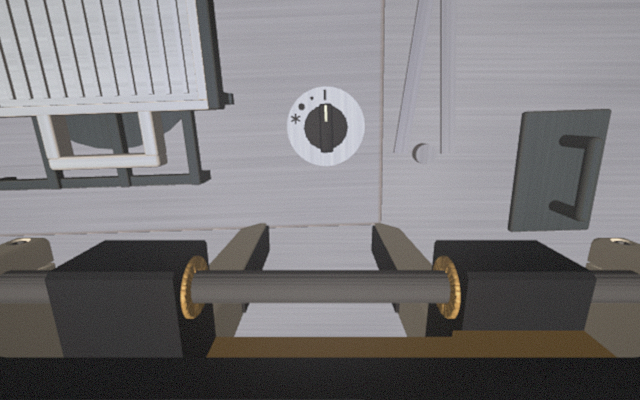

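```bash
python3 - <<'E'
from h import *
C=wcam("w10.npy")
im=cv2.imread("pics/w10.png"); cv2.imwrite("pics/w10c.png",cv2.resize(im[80:175,280:375],None,fx=6,fy=6,interpolation=cv2.INTER_CUBIC))
g=cv2.cvtColor(im,cv2.COLOR_BGR2GRAY)
m=(g[80:175,280:375]>195).astype(np.uint8); 
print("dial",bp(C,(326,126),.056),"skirt",bp(C,(326,127),.066))
for p in [(.5431,-.1484)]:
    for r,z in ((.022,.066),(.0,.094)): print(pj(C,[[p[0]+r,p[1],z],[p[0]-r,p[1],z],[p[0],p[1]+r,z],[p[0],p[1]-r,z]]).round(1))
E
```

```text
dial [ 0.54105009 -0.14766145  0.056     ] skirt [ 0.54031729 -0.1475105   0.066     ]
[[327.  101.1]
 [326.8 146.4]
 [304.8 124.1]
 [349.  124.1]]
[[327.5 124.7]
 [327.5 124.7]
 [327.5 124.7]
 [327.5 124.7]]
```

View pics/w10c.png

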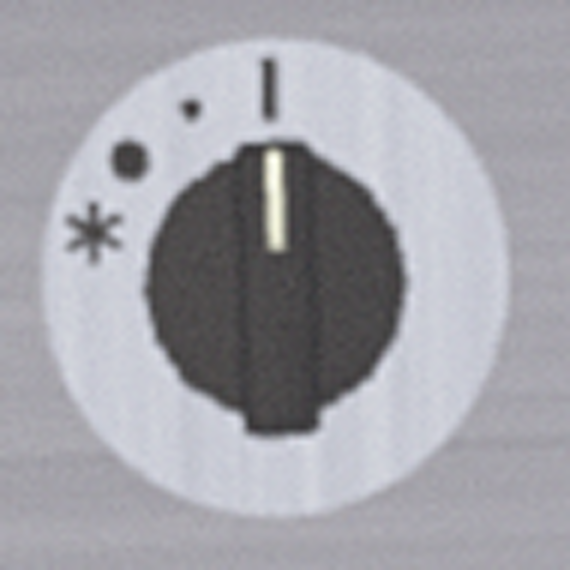

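```bash
python3 - <<'E'
from h import *
plan([.5415,-.148,.13],-1.533,3,40)
E
```

```text
cur [ 0.4835 -0.1417  0.2096] yaw -1.5681
-0.001 -0.000 -0.012 19.3 2.2 26.5 40; -0.001 -0.000 -0.012 19.3 2.4 26.5 40; -0.001 -0.000 -0.012 19.3 2.6 26.5 40
```

{"api": "apply_moves", "payload": {
  "steps": "-0.001 0 -0.012 19.3 2.2 26 40; -0.001 0 -0.012 19.3 2.4 26 40; 0 0 -0.012 19.3 2.5 26 40; 0 0 0 0 0 0 40; 0 0 0 0 0 0 40",
  "force": 30
}}

```text
time: 18.8
eef_pos: [0.5464, -0.1465, 0.1316]
orientation: [1.0, 0.026, 0.002, -0.0]
force: [-0.1, -0.0, 0.6]
width: 0.04
```

```bash
python3 st.py; python3 - <<'E'
from h import *
im=ctrl.camera("wrist"); cv2.imwrite("pics/w11.png",im)
plan([.5415,-.148,.071],-1.533,4,40)
E
```

```text
t 18.8 p [ 0.5464 -0.1465  0.1316] yaw -1.5193 tilt [0.0047 0.0001] F [-0.1 -0.   0.6] M [0.02 0.13 0.  ] w 0.04 q6 1.17
cur [ 0.5463 -0.1465  0.1317] yaw -1.5195
0.000 -0.001 0.003 -1.3 0.3 15.2 40; 0.000 -0.001 0.003 -1.3 0.3 15.2 40; 0.000 -0.001 0.003 -1.2 0.3 15.2 40; 0.000 -0.001 0.003 -1.2 0.3 15.2 40
```

View pics/w11.png

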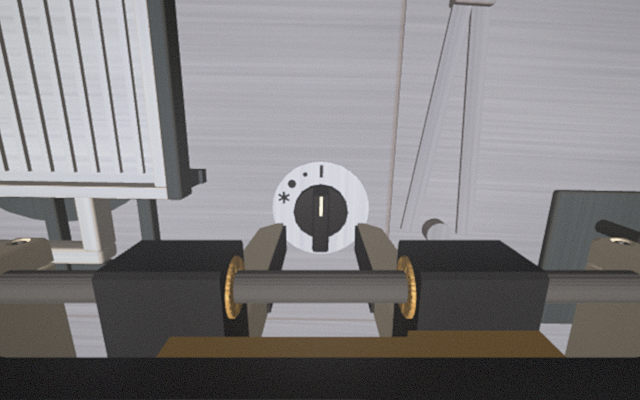

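```bash
python3 - <<'E'
from h import *
s=ctrl.get_state(); C=cam("wrist",s); print(bp(C,(321,207),.056),bp(C,(320.5,212),.066)); print(pj(C,[.5415,-.148,.056]),pj(C,[.5415,-.148,.066]))
im=cv2.imread("pics/w11.png"); cv2.imwrite("pics/w11c.png",cv2.resize(im[150:260,265:375],None,fx=5,fy=5,interpolation=cv2.INTER_CUBIC))
E
```

```text
[ 0.54138403 -0.14751618  0.056     ] [ 0.54008394 -0.14714553  0.066     ]
[[321.58617274 206.8954341 ]] [[321.65532925 210.36617038]]
```

View pics/w11c.png

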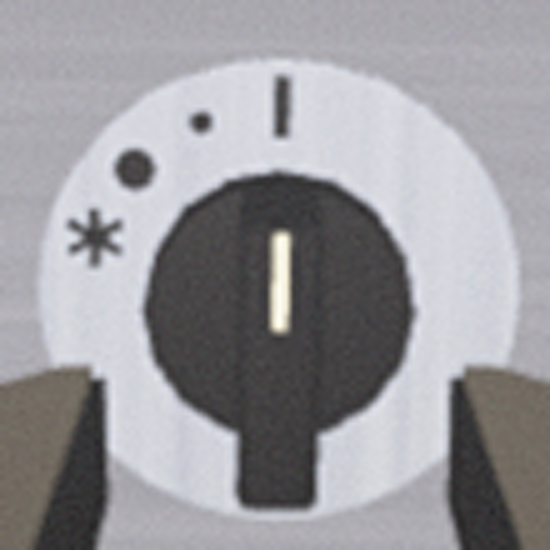

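{"api": "apply_moves", "payload": {
  "steps": "0 0 0.003 -2 0 10 40; 0 -0.002 0.003 -2 0 10 40; 0 0 0 -2 0 10 40; 0 0 0 0 0 0 40"
}}

```text
time: 19.35
eef_pos: [0.5395, -0.1469, 0.1011]
orientation: [1.0, 0.022, 0.002, 0.0]
force: [0.5, 0.5, 0.0]
width: 0.04
```

```bash
python3 st.py; python3 - <<'E'
from h import *
plan([.5415,-.1477,.071],-1.533,3,40)
E
```

```text
t 19.35 p [ 0.5395 -0.1469  0.1011] yaw -1.5259 tilt [ 0.0043 -0.0006] F [0.5 0.5 0. ] M [-0.01  0.11  0.03] w 0.04 q6 1.18
cur [ 0.5395 -0.1469  0.1011] yaw -1.5259
0.000 -0.001 0.002 0.6 0.3 10.0 40; 0.000 -0.001 0.002 0.6 0.3 10.0 40; 0.000 -0.001 0.002 0.6 0.3 10.0 40
```

{"api": "apply_moves", "payload": {
  "steps": "0 -0.002 0.002 0.6 0.3 10 40; 0 -0.002 0.002 0.4 0.3 10 40; 0 0 0.002 0.4 0 10 40; 0 0 0 0 0 0 40"
}}

```text
time: 19.85
eef_pos: [0.5412, -0.1475, 0.0688]
orientation: [1.0, 0.019, -0.0, 0.0]
force: [-0.0, 0.7, 0.6]
width: 0.0398
```

```bash
python3 st.py; python3 - <<'E'
from h import *
plan([.5415,-.1477,.071],-1.533,1,40)
E
```

```text
t 19.85 p [ 0.5412 -0.1475  0.0688] yaw -1.5323 tilt [-0.0001 -0.0007] F [-0.   0.7  0.6] M [-0.01  0.15 -0.03] w 0.0398 q6 1.18
cur [ 0.5412 -0.1475  0.0688] yaw -1.5323
0.001 0.000 0.001 0.3 0.2 -2.2 40
```

Raise 1.5 mm and close.

{"api": "apply_moves", "payload": {
  "steps": "0 0 0 0 0 -1.5 20; 0 0 0 0 0 0 5; 0 0 0 0 0 0 5; 0 0 0 0 0 0 5; 0 0 0 0 0 0 5",
  "force": 30
}}

```text
time: 20.48
eef_pos: [0.5415, -0.147, 0.0711]
orientation: [1.0, 0.019, 0.0, 0.0]
force: [1.1, 0.4, -2.1]
width: 0.0114
```

```bash
python3 st.py
```

```text
t 20.48 p [ 0.5415 -0.147   0.0711] yaw -1.5323 tilt [ 0.0008 -0.0002] F [ 1.1  0.4 -2.1] M [-0.06  0.08 -0.  ] w 0.0114 q6 1.18
```

{"api": "apply_moves", "payload": {
  "steps": "0 0 -0.1 0 0 0 5; 0 0 -0.1 0 0 0 5; 0 0 -0.1 0 0 0 5; 0 0 -0.1 0 0 0 5"
}}

```text
time: 20.98
eef_pos: [0.5415, -0.1469, 0.0711]
orientation: [0.975, 0.223, 0.0, 0.0]
force: [0.5, 2.2, -0.5]
width: 0.0117
```

```bash
python3 st.py
```

```text
t 20.98 p [ 0.5415 -0.1469  0.0711] yaw -1.1202 tilt [ 0.0009 -0.0003] F [ 0.5  2.2 -0.5] M [0.29 0.03 0.01] w 0.0117 q6 0.77
```

{"api": "apply_moves", "payload": {
  "steps": "0 0 -0.1 0 0 0 5; 0 0 -0.1 0 0 0 5; 0 0 -0.1 0 0 0 5; 0 0 -0.1 0 0 0 5; 0 0 -0.1 0 0 0 5; 0 0 -0.1 0 0 0 5; 0 0 -0.1 0 0 0 5"
}}

```text
time: 21.85
eef_pos: [0.5415, -0.1469, 0.0711]
orientation: [0.833, 0.554, 0.0, 0.0]
force: [0.5, 1.4, -0.9]
width: 0.0116
```

```bash
python3 st.py
```

```text
t 21.85 p [ 0.5415 -0.1469  0.0711] yaw -0.3966 tilt [ 0.0012 -0.0002] F [ 0.5  1.4 -0.9] M [ 0.27  0.04 -0.01] w 0.0116 q6 0.05
```

{"api": "apply_moves", "payload": {
  "steps": "0 0 -0.06 0 0 0 5; 0 0 -0.06 0 0 0 5; 0 0 0 0 0 0 5; 0 0 0 0 0 0 5",
  "force": 40
}}

```text
time: 22.35
eef_pos: [0.5415, -0.1469, 0.0711]
orientation: [0.797, 0.604, 0.0, 0.0]
force: [0.4, 0.9, -0.8]
width: 0.0117
```

```bash
python3 st.py; python3 - <<'E'
from h import *
s=ctrl.get_state(); im=ctrl.camera("wrist"); cv2.imwrite("pics/w12.png",im)
cv2.imwrite("pics/t12.png",cv2.resize(ctrl.camera("top")[100:260,200:420],None,fx=3.5,fy=3.5,interpolation=cv2.INTER_CUBIC))
cv2.imwrite("pics/s12.png",cv2.resize(ctrl.camera("scene")[140:290,200:440],None,fx=3.3,fy=3.3,interpolation=cv2.INTER_CUBIC))
E
python3 st.py
```

```text
t 22.35 p [ 0.5415 -0.1469  0.0711] yaw -0.2736 tilt [ 0.0012 -0.0001] F [ 0.4  0.9 -0.8] M [ 0.24 -0.01 -0.03] w 0.0117 q6 -0.07
t 22.5 p [ 0.5415 -0.1468  0.0711] yaw -0.2729 tilt [ 0.0012 -0.0001] F [ 1.2  1.9 -1.9] M [0.24 0.01 0.  ] w 0.0119 q6 -0.08
```

View pics/w12.png

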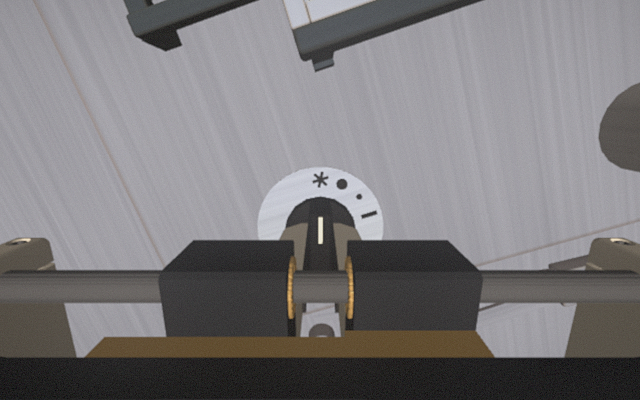

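View pics/t12.png

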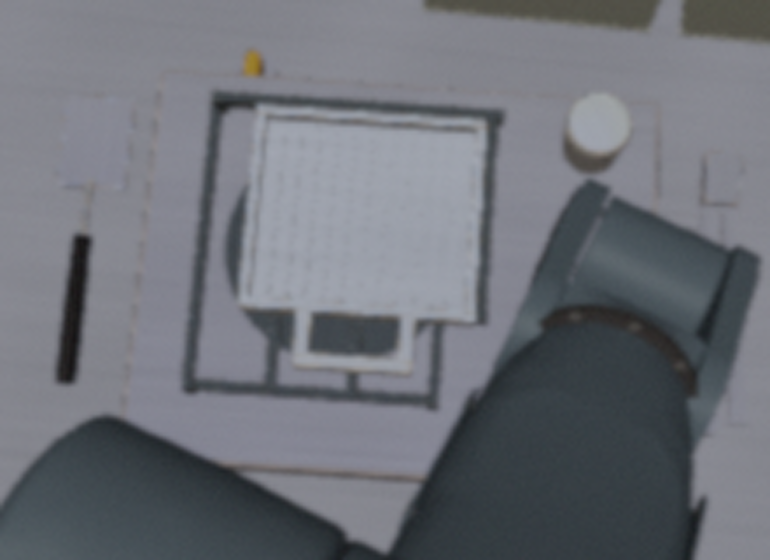

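View pics/s12.png

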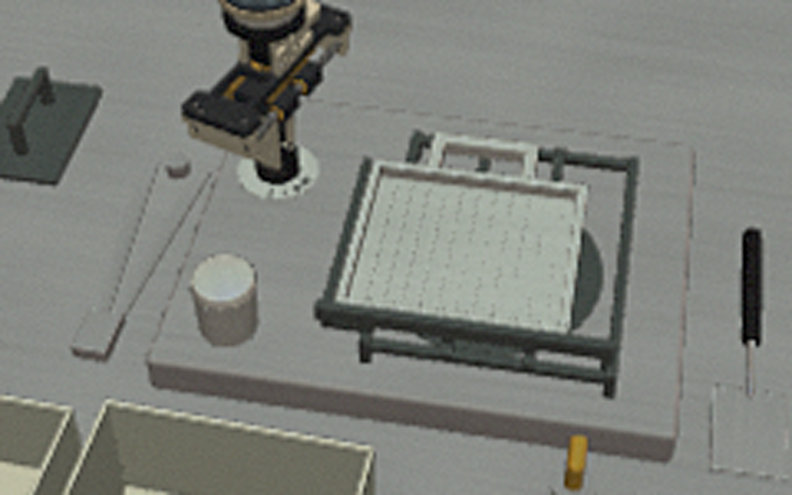

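{"api": "apply_moves", "payload": {
  "steps": "0 0 -0.025 0 0 0 5; 0 0 0 0 0 0 5; 0 0 0 0 0 0 5"
}}

```text
time: 22.88
eef_pos: [0.5415, -0.1469, 0.0711]
orientation: [0.789, 0.615, 0.0, 0.0]
force: [0.8, 1.1, -1.5]
width: 0.0116
```

```bash
python3 st.py; python3 - <<'E'
from h import *
s=ctrl.get_state(); im=ctrl.camera("wrist"); cv2.imwrite("pics/w13c.png",cv2.resize(im[150:260,250:390],None,fx=5,fy=5,interpolation=cv2.INTER_CUBIC))
im=ctrl.camera("top")
C=cam("top")
for q,z in [("plate_center",.096),("plate_handle",.098),("shaker",.055)]:
    for x in ctrl.landmark_of("top",q)[:1]: print(q,x['uv'],round(x['confidence'],2),bp(C,x['uv'],z).round(4))
E
python3 st.py
```

```text
t 22.88 p [ 0.5415 -0.1469  0.0711] yaw -0.2467 tilt [ 0.0012 -0.0001] F [ 0.8  1.1 -1.5] M [ 0.29  0.02 -0.01] w 0.0116 q6 -0.1
plate_center [299.2, 160.8] 0.55 [0.6409 0.0685 0.096 ]
plate_handle [300.5, 205.0] 0.98 [0.5062 0.0492 0.098 ]
shaker [173.3, 230.4] 0.74 [0.397  0.4243 0.055 ]
t 23.12 p [ 0.5415 -0.1469  0.0711] yaw -0.2467 tilt [ 0.0012 -0.0002] F [ 0.7  1.9 -1.2] M [ 0.26  0.   -0.1 ] w 0.0118 q6 -0.1
```

View pics/w13c.png

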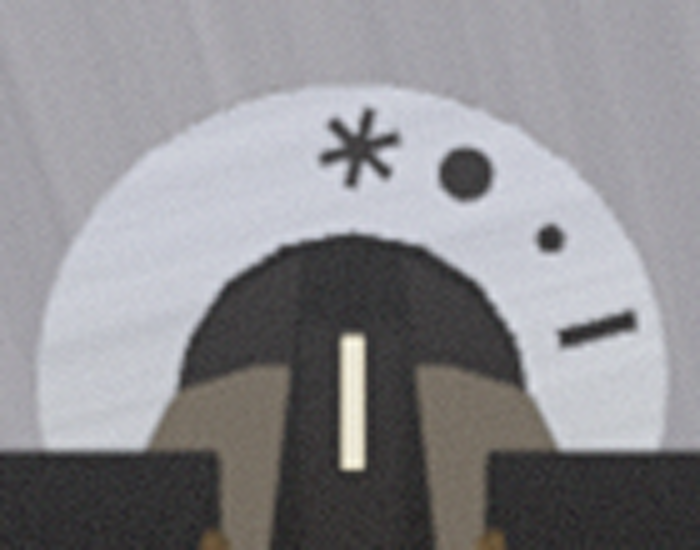

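```bash
python3 -c "
from bench import ctrl
print(ctrl.job_done())"; python3 st.py
```

```text
the job is handed in; nothing more can be done
None
the job is handed in; nothing more can be done
```

The plate is home against both stop rails, and the job was handed in with the gripper still holding the knob at the third click, about 23 s into the 64 s allowed.

**Plate:**
- I pinched the handle and slid the plate along the bars, squaring it as it went, until it touched the rear rail and then the right rail.
- I then pressed it home separately: about 18 N rearward on the handle, 17 N rightward on the left rim, and 29 N rearward on the handle with closed fingers.
- Close-up wrist pictures showed the plate's edge running parallel to both rails with no visible gap. At about 1 mm per pixel, I could not have seen a gap much smaller than that.
- The wrist picture put the plate's centre about 1 mm from the home point I had worked out.

**Knob:** I gripped it across its bar and turned it counter-clockwise by 1.286 rad at the tool, between the third click (1.26) and the dead stop (1.32). The picture shows the white line at the star. The gripper is set to hold it with 40 N.

**Bystanders:** The ones in the last close-ups stood where they began, and no stray contact force showed during the moves.

**Checks that disagreed:**
- The top-camera network put the plate's centre about 13 mm to the left, with a low confidence of 0.55. It contradicts the wrist pictures and the contact forces, so I set it aside.
- The same network mistook something else for the shaker. The pictures show the shaker in its place.
- The moment about the knob's axis read between 0 and −0.1 N m, too noisy to confirm the spring torque.

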